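Hang the dipping basket on the spring scale and tug-test it

TASK

Take the wire basket with the yellow grip and hang it by its bail on the hook of the spring scale. Before letting go, tug it down gently until the scale's pointer stands in the green band (never down in the red) and hold it there a moment to make sure it is caught, then ease it back up and let go so that it hangs freely. Leave the basket with the blue grip where it stands.

Things in the scene. Friction and masses are not known exactly. Their poses are not given: they have to be found in the camera images.
- basket_yellow: Open steel wire basket with a yellow grip, about 0.18 kg, upright on the worktop. Origin: centre of its underside; z up. Basket 62 (x) x 78 (y) x 40 mm high. A bail of 6 mm wire rises at y = +-37 mm, x = 0, and crosses along y at height 105 mm; the window under it is 68 mm wide (y), from z 40 to 102 mm. A half turn about z gives the same basket.
- basket_yellow_bail (a point): Middle of the yellow basket's bail wire (its centre line), 105 mm above the basket's underside; axes as the basket's.
- basket_yellow_grip (a point): Point at which to grasp the yellow grip, 138 mm above the basket's underside, 33 mm above the bail; axes as the basket's. The grip is an upright tab on the middle of the bail, 26 (x) x 14 (y) mm, z 108 to 160 mm. Take it from above across its 14 mm (fingers close along the basket's y), fingertips above the bail wire.
- basket_blue: The same basket with a blue grip; a bystander to be left standing.
- stand: The spring scale, fixed: grey base plate 150 mm wide (y), x -150 to +40 mm, 12 mm thick, with an aluminium column 36 x 64 mm, 242 mm high. Origin: under the column on the worktop. Its front (white scale plate) looks to its own -x, where the steel hook sticks out. To hang: basket x along the stand's x, bail higher than the hook's tip and arm in the bail's window, go along +x, then lower.
- hook_seat (a point): Middle of the hook's mouth, where the centre of the hung bail wire lies: 85 mm before the column's middle, 172 mm above the worktop unloaded; moves with the hook. x along the arm to the column, z up. The arm is a level 8 mm rod, axis 7 mm below this point. In front its upturned tip ends 35 mm away, its top 19 mm above this point; behind, a 20 mm collar. Mouth 48 mm long.
- hook (a joint): Travel of the sprung hook straight down, m: 0 unloaded, stop at 0.045. About 500 N/m: the basket alone gives about 0.003, a load of 8 N in all about 0.015. A black pointer on the hook shows it on the white plate: green band 0.012 to 0.026, red band from 0.030.

How it is judged:
On the way, in this order (a step that is already met when the one before it is completed fails the run):
1. the yellow-grip basket, its bail in the hook and still held by the fingers, is tugged down until the pointer is in the green band, and held there a moment (value of joint hook between 0.011 and 0.028 m and horizontal distance between basket_yellow_bail and hook_seat below 0.027 m and z of basket_yellow_bail in the frame of hook_seat between -0.006 and 0.012 m and contact force between basket_yellow and stand above 3 N and contact force between the fingers and basket_yellow above 5 N), for 0.2 s.
2. still held, the basket is eased back up, its bail still in the hook (value of joint hook below 0.009 m and horizontal distance between basket_yellow_bail and hook_seat below 0.027 m and z of basket_yellow_bail in the frame of hook_seat below 0.018 m and contact force between the fingers and basket_yellow above 2 N), for 0.05 s.
At the end, for the whole second after the job is handed in: The yellow-grip basket hangs freely by its bail in the hook's mouth (bail within 27 mm of the seat horizontally, and within -6 to +12 mm in height), upright within 20 degrees, nearly at rest, the hook down by no more than 9 mm; the blue-grip basket stands within 30 mm of where it stood (horizontal distance between basket_yellow_bail and hook_seat below 0.027 m and z of basket_yellow_bail in the frame of hook_seat between -0.006 and 0.012 m and contact force between basket_yellow and stand above 0.5 N and value of joint hook below 0.009 m and angle between basket_yellow's own z axis and vertical below 0.35 rad and linear speed of basket_yellow below 0.08 m/s and distance of basket_blue from where it was at the start of the episode below 0.03 m and angle between basket_blue's own z axis and vertical below 0.2 rad); the robot touches nothing.
It fails at once if the hook is dragged down into the red band (value of joint hook above 0.031 m).
It fails at once if the blue-grip basket is moved or knocked over (distance of basket_blue from where it was at the start of the episode above 0.03 m or angle between basket_blue's own z axis and vertical above 0.3 rad).
It also fails if it takes over 42 s, if anything falls off the work surface, if the arm or the gripper's body presses on something with over 40 N, if the wrist force passes 120 N, or if a joint passes its speed limit or range.

ROBOT

A 6-joint arm with a two-finger parallel gripper is mounted at the origin on a cart in front of the work surface, level with it; the furniture and walls round the work are solid. World frame = base frame: x ahead of the robot, y to its left, z up, the work surface at z = 0. Lengths are in m, angles in rad, forces in N, time in s.
With the tool pointing down it reaches from about 0.325 to 0.9 m from the base axis. Payload 3.5 kg.
Tool frame: the origin (TCP) lies on the centre line of the jaws, within the pads' length; the fingertips stand 11 mm ahead of it and the grasp point (between the pads) lies 8 mm behind it; z points along the fingers, y is the line along which they close (so a half turn about z gives the same grasp; the last joint's range is limited). The gripper opens to 85 mm and grips with 20 to 120 N. Pads are 22 mm wide; open, the fingers measure 114 mm over their backs; the gripper's body (76 mm by 85 mm) begins 54 mm behind the grasp point. The pads swing forward as they close: fully open they stand 13 mm farther back than shut.
Start: joints at [-1.349, 0.276, -0.026, 1.268, 0, 1.467], TCP at [0.199, -0.592, 0.242] pointing down, gripper open.
Joint ranges: [-3.12, 3.12], [-0.85, 1.88], [-1.08, 1.24], [-1.95, 2.15], [-1.57, 1.53], [-3.14, 3.14]. Speed limits (rad/s): [2.57, 2.57, 3.14, 3.14, 3.14, 3.14].

INTERFACE

Orientations are given as a unit quaternion [w, x, y, z].
In Python, from plant import bot, get_image, order, silhouettes gives the robot as it stands.
- The arm moves only by the tool drive_tool, never from a script. Its argument "rows" is a list of rows, each a list of 7 numbers: the shift along the world's x, y, z in mm, then the turn, a rotation vector about the world's x, y, z in degrees, then the closure, from -1 (fully open) to 1 (shut). In form: [[dx, dy, dz, ax, ay, az, fingers], ...]. A call has 1 to 10 rows; each row is the pose to reach, as a shift and turn from the pose commanded when the call began; what a row does not reach only later rows make up. A row lasts 1/10 s, in which the tool goes at most 50 mm and 8.59 degrees, less where a joint would pass 70% of its speed; a pose out of reach is approached as far as the arm can. A call with a gripper value outside its range is refused whole. The fingers move at their own pace and stop on an object; "grip_force" is the grip in N (left out, the last holds). Time passes only in rows, so rows that repeat a pose let the fingers close. It gives the time, the measured TCP pose, the force, the opening and the grip force at its end, in the units of the state.
- bot.state(): the state, without advancing time (a new reading comes with each control period).
- get_image(name): name is "scene" or "top"; returns a dict with "color" (400x640x3 uint8, blue, green, red), "range_z" (400x640 float32, m along the optical axis (not along the pixel's ray), 0 where there is no reading), "fx", "fy", "cx", "cy" (pixels), "extrinsics" (4x4, takes a point from world to camera coordinates). Camera axes: x right, y down, z forward; pixel columns grow to the right and rows downward; lengths in m; the calibration is good to about 2 mm. A picture is of the moment at which its call begins.
- order.job_done(): hands the job in; it is judged then, once.
Trained networks look in a picture, given as the dict that the camera call returned (one of the last four; its "shot" number tells which), for a name from the list of things; names that differ only in an ending like _2 or _b are one class to them, and where a whole thing is asked for, a point or a joint stands for the part that bears it (a point fixed in the world has none). Each returns a list of dicts, best first, with "p" (0 to 1); they miss things now and then, are a little off and sometimes report something else, mostly with a low value. They report only what shows in the picture. A call takes as long as a camera call.
- silhouettes(picture, thing): "region" (400x640 bool, what is visible of it) and "box" ([centre column, centre row, width, height] in pixels, round what is visible of it).
The state is a dict: "t": time; "q": joint angles; "qvel": joint speeds; "tau": joint torques, N m; "tool_pos": TCP position; "eef_rot": TCP orientation; "force": force on the tool from outside, world axes, zero at the start; "torque": the same for the moment, N m; "width": finger opening in m; "gripper_force": force on a finger pad.
Only numpy, scipy, OpenCV 4.12 (cv2) and the standard library are available. Lean on these libraries where they do the work, as an engineer would, in place of code of your own. Each camera call takes 0.05 s, during which the arm holds its last target. There are 200 camera calls.

## Working session

There is one attempt and no reset: what is moved stays moved. The work goes in short steps, Python scripts to look and compute and a tool call to move; the robot and the scene stay as the last step left them, time stands still between calls to the robot, and variables do not carry over. Pictures are saved under pics/ and viewed, at most 10 in all, crops included, and the job is handed in when it is done.

Besides the shell and the picture viewer there is one more tool, called after "Call:" by a JSON object that holds its "name" and its "arguments", one argument or row to a line. drive_tool: Moves the arm, as the interface text tells. Its arguments: {"type":"object","properties":{"rows":{"type":"array","items":{"type":"array","items":{"type":"number"}}},"grip_force":{"type":"number"}},"required":["rows"]}

```bash
mkdir -p pics
cat > h.py <<'E'
import numpy as np, cv2
from plant import bot, get_image, order, silhouettes
def pts(im, m):
    r=im["range_z"]; v,u=np.nonzero(m&(r>0)); z=r[v,u]
    c=np.c_[(u-im["cx"])*z/im["fx"],(v-im["cy"])*z/im["fy"],z]
    E=np.array(im["extrinsics"]); return (c-E[:3,3])@E[:3,:3]
E
python3 - <<'E'
from h import *
s=bot.state(); print(s["t"],s["tool_pos"],s["eef_rot"],s["width"])
for n in("scene","top"):
    im=get_image(n); cv2.imwrite(f"pics/{n}0.png",im["color"])
    E=np.array(im["extrinsics"]);print(n,"cam at",-E[:3,:3].T@E[:3,3])
    for t in("basket_yellow","basket_blue","stand","hook"):
        for d in silhouettes(im,t)[:2]:
            p=pts(im,d["region"]); print(n,t,round(d["p"],2),np.round(d["box"]),len(p))
            if len(p): print(np.round(np.percentile(p,[2,50,98],axis=0),3).tolist())
            if t=="stand":
                for lo,hi in((.008,.016),(.235,.25)):
                    q=p[(p[:,2]>lo)&(p[:,2]<hi)]
                    if len(q)>20: print(" stand z",lo,cv2.minAreaRect(q[:,:2].astype(np.float32)))
            if t.startswith("basket") and len(p)>20:
                for lo,hi in((.005,.045),(.1,.17),(.15,.17)):
                    q=p[(p[:,2]>lo)&(p[:,2]<hi)]
                    if len(q)>5: print(" z",lo,len(q),q.mean(0).round(3),cv2.minAreaRect(q[:,:2].astype(np.float32)))
E
```

```text
0.0 [ 0.19928413 -0.59159102  0.24113874] [-1.11584812e-03  9.86837659e-01  1.61710182e-01 -7.58515155e-05] 0.08548362867894012
scene cam at [0.10725159 0.79838369 0.76344296]
scene basket_yellow 0.85 [295. 312.  39.  69.] 1216
[[0.419, 0.305, 0.0], [0.448, 0.375, 0.02], [0.495, 0.409, 0.162]]
 z 0.005 407 [0.446 0.378 0.026] ((0.45206406712532043, 0.37053850293159485), (0.06906255334615707, 0.07810265570878983), 2.2332074642181396)
 z 0.1 283 [0.446 0.374 0.135] ((0.4484083950519562, 0.37043535709381104), (0.02635766752064228, 0.07209406793117523), 18.55072021484375)
 z 0.15 91 [0.447 0.372 0.159] ((0.44801220297813416, 0.37063392996788025), (0.025613047182559967, 0.014024041593074799), 0.009820720180869102)
scene basket_blue 0.98 [395. 193.  25.  50.] 429
[[0.422, -0.327, 0.001], [0.451, -0.201, 0.031], [0.5, -0.165, 0.161]]
 z 0.005 166 [ 0.451 -0.207  0.026] ((0.46971455216407776, -0.277763307094574), (0.07722137868404388, 0.24430160224437714), 12.795587539672852)
 z 0.1 117 [ 0.451 -0.201  0.139] ((0.44593122601509094, -0.2158622145652771), (0.04667430743575096, 0.02397483773529
[... 2080 characters left out ...]
38991546631, 0.04307568073272705), (0.06436342000961304, 0.0960557758808136), 85.59171295166016)
 z 0.15 92 [0.634 0.038 0.165] ((0.6252412796020508, 0.04170955717563629), (0.06425468623638153, 0.0954691544175148), 87.21099090576172)
top stand 0.64 [326. 176.  48.  75.] 3040
[[0.537, -0.035, 0.006], [0.635, 0.039, 0.014], [0.711, 0.107, 0.245]]
 stand z 0.008 ((0.6273053884506226, 0.03621351346373558), (0.18934397399425507, 0.14932873845100403), 4.29123067855835)
 stand z 0.235 ((0.6824225783348083, 0.038827791810035706), (0.042572397738695145, 0.06762077659368515), 3.549736738204956)
top hook 0.44 [324. 177.   9.  33.] 120
[[0.566, 0.028, 0.014], [0.623, 0.037, 0.17], [0.661, 0.054, 0.192]]
```

View pics/scene0.png

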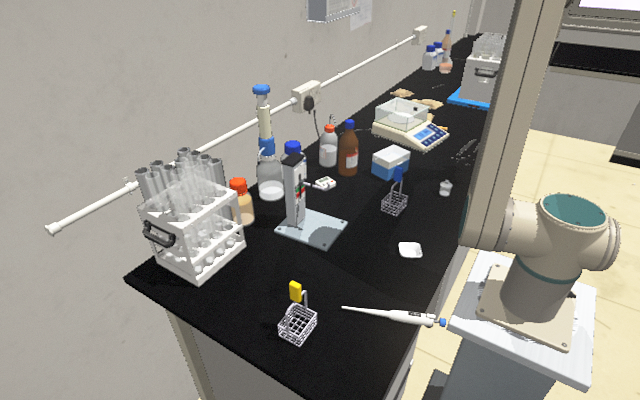

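View pics/top0.png

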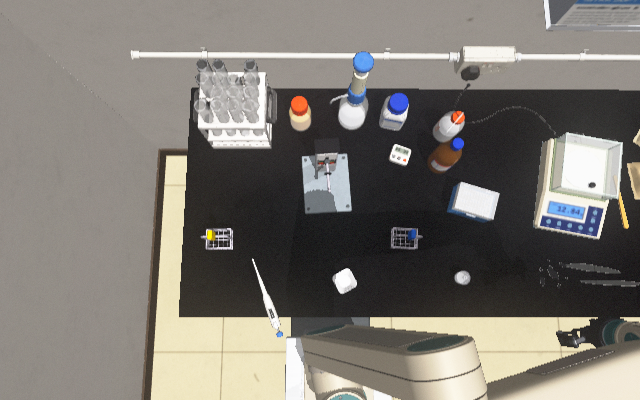

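The scene view shows the yellow-grip basket at (295,312), the blue one at (395,193) and the stand at (311,201). The top view shows the same three at (218,239), (408,238) and (326,176). The networks agree with both pictures. My estimates:
- **Yellow grip:** (0.446, 0.369), yaw about 1.5°.
- **Stand:** yaw about 4.3°.
- **Hook seat:** about (0.597, 0.034, 0.172).

The last joint's range means turning the tool about +163°.

Call:
{"name": "drive_tool", "arguments": {
  "rows": [
    [221,592,59,0,0,80,-1],
    [221,592,59,0,0,80,-1],
    [221,592,59,0,0,80,-1],
    [221,592,59,0,0,80,-1],
    [221,592,59,0,0,80,-1],
    [221,592,59,0,0,80,-1],
    [221,592,59,0,0,80,-1],
    [221,592,59,0,0,80,-1],
    [221,592,59,0,0,80,-1],
    [221,592,59,0,0,80,-1]
  ],
  "grip_force": 50
}}

```text
t: 1.5
tool_pos: [0.3739, -0.1241, 0.2894]
eef_rot: [0.001, 0.651, 0.759, 0.0]
force: [1.1, -0.1, -1.0]
width: 0.0849
gripper_force: 0.0
```

Call:
{"name": "drive_tool", "arguments": {
  "rows": [
    [72,490,-49,0,0,83,-1],
    [72,490,-49,0,0,83,-1],
    [72,490,-49,0,0,83,-1],
    [72,490,-49,0,0,83,-1],
    [72,490,-49,0,0,83,-1],
    [72,490,-49,0,0,83,-1],
    [72,490,-49,0,0,83,-1],
    [72,490,-49,0,0,83,-1],
    [72,490,-49,0,0,83,-1],
    [72,490,-49,0,0,83,-1]
  ]
}}

```text
t: 2.5
tool_pos: [0.4455, 0.3665, 0.2397]
eef_rot: [0.0, -0.017, 1.0, 0.0]
force: [-0.1, 0.3, -0.5]
width: 0.0853
gripper_force: 0.0
```

Call:
{"name": "drive_tool", "arguments": {
  "rows": [
    [0,0,0,0,0,0,-1],
    [0,0,0,0,0,0,-1],
    [0,0,0,0,0,0,-1]
  ]
}}

```text
t: 2.8
tool_pos: [0.4453, 0.3632, 0.2398]
eef_rot: [-0.0, -0.014, 1.0, -0.0]
force: [-0.1, -0.0, -0.8]
width: 0.0854
gripper_force: 0.0
```

```bash
python3 - <<'E'
from h import *
from scipy.spatial.transform import Rotation as R
s=bot.state(); q=s["eef_rot"]; y=R.from_quat([q[1],q[2],q[3],q[0]]).as_matrix()
print(s["t"],s["tool_pos"],y.round(3).tolist(),s["q"],s["force"])
for n in("scene","top"):
    im=get_image(n); cv2.imwrite(f"pics/{n}1.png",im["color"])
    for d in silhouettes(im,"basket_yellow")[:1]:
        p=pts(im,d["region"]); print(n,round(d["p"],2),np.round(d["box"]),len(p))
        for lo,hi in((.005,.045),(.1,.115),(.15,.17)):
            q=p[(p[:,2]>lo)&(p[:,2]<hi)]
            if len(q)>5: print(" z",lo,len(q),q.mean(0).round(3),cv2.minAreaRect(q[:,:2].astype(np.float32)))
E
python3 -c "
import cv2;a=cv2.imread('pics/scene1.png');cv2.imwrite('pics/s1c.png',cv2.resize(a[200:380,200:420],None,fx=3,fy=3))"
```

```text
2.8 [0.44528991 0.36319396 0.23984304] [[-1.0, -0.027, -0.0], [-0.027, 1.0, -0.001], [0.0, -0.001, -1.0]] [ 5.71889226e-01  1.89358929e-01 -1.42113096e-01  1.24000785e+00
 -3.49745711e-04  5.44872143e-01] [-0.07720774 -0.04974199 -0.8106374 ]
scene 0.63 [298. 311.  41.  66.] 1137
 z 0.005 417 [0.446 0.375 0.026] ((0.45328983664512634, 0.3572636842727661), (0.07302700728178024, 0.10781543701887131), 6.852933406829834)
 z 0.1 67 [0.447 0.377 0.108] ((0.4447175860404968, 0.3702097535133362), (0.07692281901836395, 0.016546620056033134), 88.81243133544922)
 z 0.15 81 [0.446 0.373 0.159] ((0.44698140025138855, 0.371415376663208), (0.022457851096987724, 0.012049127370119095), 3.1061549186706543)
top 0.54 [219. 238.  27.  23.] 224
 z 0.005 63 [0.445 0.348 0.023] ((0.44766536355018616, 0.3670617640018463), (0.07600991427898407, 0.0575900562107563), 87.3577880859375)
 z 0.1 27 [0.446 0.355 0.109] ((0.4459226131439209, 0.3629728853702545), (0.003954974003136158, 0.06275016069412231), 0.748533308506012)
 z 0.15 20 [0.438 0.368 0.159] ((0.43808549642562866, 0.36802950501441956), (0.009232474491000175, 0.012571515515446663), 3.2189157009124756)
```

View pics/s1c.png

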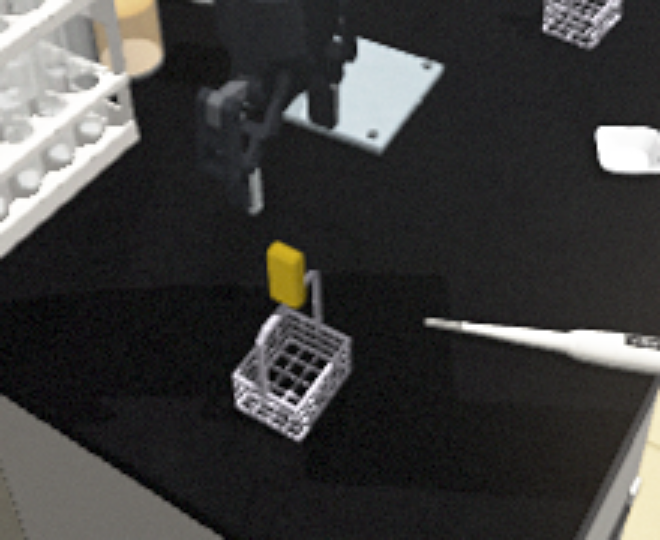

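The crop shows the gripper above the yellow grip, near (285,275), with nothing in between. I'll shift 7 mm in y, go down and close.

Call:
{"name": "drive_tool", "arguments": {
  "rows": [
    [1,7,-20,0,0,0,-1],
    [1,7,-50,0,0,0,-1],
    [1,7,-80,0,0,0,-1],
    [1,7,-100,0,0,0,-1],
    [1,7,-108,0,0,0,-1],
    [1,7,-108,0,0,0,-1],
    [1,7,-108,0,0,0,0.3],
    [1,7,-108,0,0,0,1],
    [1,7,-108,0,0,0,1],
    [1,7,-108,0,0,0,1]
  ],
  "grip_force": 60
}}

```text
t: 4.0
tool_pos: [0.4471, 0.3714, 0.1328]
eef_rot: [0.001, -0.014, 1.0, 0.0]
force: [0.9, -0.9, -0.2]
width: 0.0284
gripper_force: 0.0
```

Call:
{"name": "drive_tool", "arguments": {
  "rows": [
    [0,0,0,0,0,0,1],
    [0,0,0,0,0,0,1],
    [0,0,0,0,0,0,1]
  ]
}}

```text
t: 4.3
tool_pos: [0.4466, 0.3711, 0.132]
eef_rot: [0.0, -0.014, 1.0, 0.0]
force: [-0.7, -1.1, 1.1]
width: 0.0133
gripper_force: 61.8
```

Call:
{"name": "drive_tool", "arguments": {
  "rows": [
    [0,0,10,0,0,0,1],
    [0,0,35,0,0,0,1],
    [0,0,65,0,0,0,1],
    [0,0,95,0,0,0,1],
    [0,0,115,0,0,0,1],
    [10,-20,118,0,0,1,1],
    [20,-50,118,0,0,2,1],
    [30,-85,118,0,0,2.7,1],
    [40,-120,118,0,0,2.7,1],
    [50,-155,118,0,0,2.7,1]
  ]
}}

```text
t: 5.3
tool_pos: [0.4965, 0.2148, 0.2501]
eef_rot: [-0.0, -0.038, 0.999, 0.0]
force: [0.5, -0.2, -1.0]
width: 0.0133
gripper_force: 61.2
```

Call:
{"name": "drive_tool", "arguments": {
  "rows": [
    [5,-35,0,0,0,0,1],
    [10,-70,0,0,0,0,1],
    [10,-105,-5,0,0,0,1],
    [10,-140,-10,0,0,0,1],
    [10,-165,-14,0,0,0,1],
    [10,-180,-16,0,0,0,1],
    [10,-188,-16,0,0,0,1],
    [10,-189,-16,0,0,0,1],
    [10,-189,-16,0,0,0,1],
    [10,-189,-16,0,0,0,1]
  ]
}}

```text
t: 6.3
tool_pos: [0.5067, 0.028, 0.234]
eef_rot: [0.0, -0.038, 0.999, 0.0]
force: [0.4, 0.5, -1.2]
width: 0.0132
gripper_force: 61.4
```

Run:
```python
from h import *
s=bot.state(); print(s["t"],s["tool_pos"],s["eef_rot"],s["width"],s["force"])
c=[]
for n in("scene","top"):
    im=get_image(n); c.append(im["color"])
    d=silhouettes(im,"basket_yellow")
    if d:
        p=pts(im,d[0]["region"]); print(n,round(d[0]["p"],2),np.round(d[0]["box"]))
        for lo,hi in((.1,.145),(.196,.214),(.22,.28)):
            q=p[(p[:,2]>lo)&(p[:,2]<hi)]
            if len(q)>5: print(" z",lo,len(q),np.median(q,0).round(3),cv2.minAreaRect(q[:,:2].astype(np.float32)))
    d=silhouettes(im,"hook")
    if d:
        p=pts(im,d[0]["region"]); print(n,"hook",round(d[0]["p"],2),np.round(d[0]["box"]))
        q=p[(p[:,2]>.155)&(p[:,2]<.2)]; 
        for x in np.arange(.555,.67,.01):
            k=q[abs(q[:,0]-x)<.005]
            if len(k): print("  ",round(x,3),len(k),np.median(k,0).round(4),k[:,2].max().round(3))
a=cv2.resize(c[0][140:290,240:400],None,fx=3,fy=3);b=cv2.resize(c[1][130:280,260:380],None,fx=2.6,fy=3)
cv2.imwrite("pics/s2.png",np.hstack([a,b]))
```

```text
6.3 [0.5066951  0.02799413 0.23401981] [ 1.68561791e-04 -3.82608449e-02  9.99267750e-01  2.07083308e-04] 0.013198661003696205 [ 0.42111156  0.46758327 -1.20821874]
scene 0.68 [345. 194.  35.  59.]
 z 0.1 183 [0.492 0.037 0.129] ((0.5086959004402161, 0.02840263769030571), (0.061202991753816605, 0.08212007582187653), 4.80663537979126)
 z 0.196 15 [0.506 0.065 0.205] ((0.5085451006889343, 0.033288370817899704), (0.004521314054727554, 0.07442092895507812), 4.927282810211182)
 z 0.22 15 [0.497 0.03  0.252] ((0.4964534640312195, 0.029494985938072205), (0.002189477439969778, 0.009669319726526737), 2.873981237411499)
scene hook 0.44 [313. 185.  35.  14.]
   0.565 13 [0.5678 0.0336 0.1839] 0.192
   0.575 13 [0.5726 0.0357 0.1723] 0.191
   0.585 9 [0.5852 0.036  0.1699] 0.172
   0.595 9 [0.5945 0.0368 0.1708] 0.172
   0.605 9 [0.6057 0.0379 0.169 ] 0.172
   0.615 8 [0.6148 0.0381 0.1703] 0.173
   0.625 20 [0.6231 0.0407 0.1707] 0.178
   0.635 7 [0.6342 0.0397 0.1712] 0.172
   0.645 8 [0.6469 0.0397 0.1688] 0.172
   0.655 20 [0.6556 0.0431 0.1713] 0.178
   0.665 12 [0.6633 0.0432 0.1703] 0.176
```

View pics/s2.png

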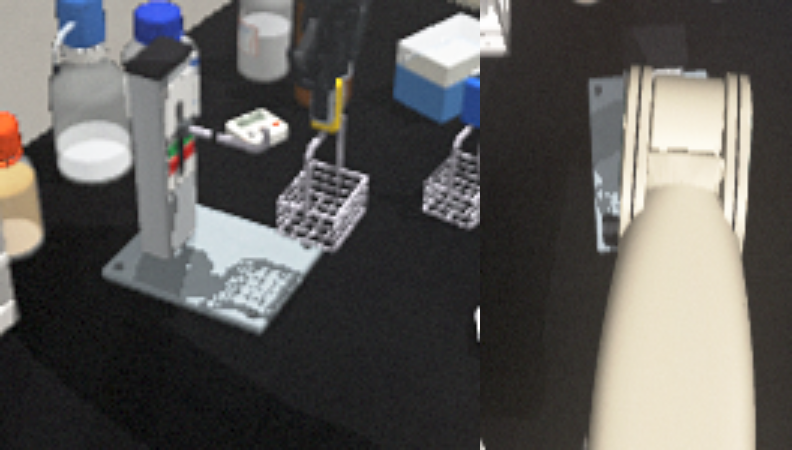

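The left crop shows the basket held upright in front of the hook tip, which is near (270,130); the pointer stands at the top of the plate. In the right crop the arm hides the basket. The measured hook line fits my estimate, so I'll go in along the stand's +x.

Call:
{"name": "drive_tool", "arguments": {
  "rows": [
    [8,1,0,0,0,0,1],
    [20,2,0,0,0,0,1],
    [35,3,0,0,0,0,1],
    [50,4,0,0,0,0,1],
    [65,5,0,0,0,0,1],
    [78,6,0,0,0,0,1],
    [87,7,0,0,0,0,1],
    [90,7,0,0,0,0,1],
    [90,7,0,0,0,0,1],
    [90,7,0,0,0,0,1]
  ]
}}

```text
t: 7.6
tool_pos: [0.596, 0.0341, 0.2337]
eef_rot: [-0.0, -0.038, 0.999, 0.0]
force: [-0.4, -0.5, -1.0]
width: 0.0136
gripper_force: 61.3
```

Call:
{"name": "drive_tool", "arguments": {
  "rows": [
    [0,0,-5,0,0,0,1],
    [0,0,-12,0,0,0,1],
    [0,0,-20,0,0,0,1],
    [0,0,-26,0,0,0,1],
    [0,0,-30,0,0,0,1],
    [0,0,-33,0,0,0,1],
    [0,0,-36,0,0,0,1],
    [0,0,-38,0,0,0,1],
    [0,0,-38,0,0,0,1],
    [0,0,-38,0,0,0,1]
  ]
}}

```text
t: 8.6
tool_pos: [0.5966, 0.0341, 0.1961]
eef_rot: [0.0, -0.038, 0.999, -0.0]
force: [0.3, 0.2, 0.3]
width: 0.0133
gripper_force: 61.4
```

Run:
```python
from h import *
s=bot.state(); print(s["t"],s["tool_pos"],s["width"],s["force"],s["torque"])
im=get_image("scene")
cv2.imwrite("pics/s3.png",cv2.resize(im["color"][140:250,260:360],None,fx=5,fy=5,interpolation=cv2.INTER_CUBIC))
```

```text
8.6 [0.59657335 0.03405146 0.1961372 ] 0.013349127732469076 [0.30003197 0.23053286 0.25309694] [-0.05970247  0.25091473  0.03740437]
```

View pics/s3.png

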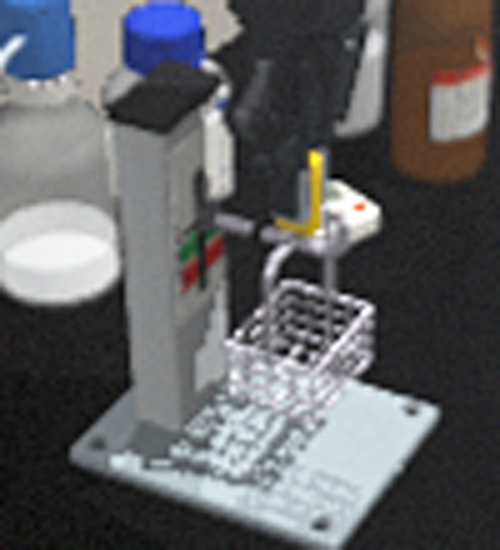

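The crop shows the bail resting in the hook's mouth at about (300,235), and the force confirms light contact. Now the tug.

Call:
{"name": "drive_tool", "arguments": {
  "rows": [
    [0,0,-2,0,0,0,1],
    [0,0,-4,0,0,0,1],
    [0,0,-6,0,0,0,1],
    [0,0,-8,0,0,0,1],
    [0,0,-10,0,0,0,1],
    [0,0,-12,0,0,0,1],
    [0,0,-14,0,0,0,1],
    [0,0,-15,0,0,0,1],
    [0,0,-15,0,0,0,1]
  ]
}}

```text
t: 9.55
tool_pos: [0.5969, 0.0341, 0.1816]
eef_rot: [0.001, -0.038, 0.999, -0.0]
force: [-2.1, -0.2, 7.5]
width: 0.0131
gripper_force: 62.3
```

Call:
{"name": "drive_tool", "arguments": {
  "rows": [
    [0,0,0,0,0,0,1],
    [0,0,0,0,0,0,1],
    [0,0,0,0,0,0,1]
  ]
}}

```text
t: 9.85
tool_pos: [0.5969, 0.0341, 0.1818]
eef_rot: [0.001, -0.038, 0.999, -0.0]
force: [-2.1, 0.4, 6.8]
width: 0.0134
gripper_force: 62.3
```

Run:
```python
from h import *
s=bot.state(); print(s["t"],s["tool_pos"],s["width"],s["force"],s["gripper_force"])
im=get_image("scene")
cv2.imwrite("pics/s4.png",cv2.resize(im["color"][160:230,275:345],None,fx=8,fy=8,interpolation=cv2.INTER_CUBIC))
```

```text
9.85 [0.5969151  0.03405163 0.18176971] 0.013415023181691734 [-2.14627889  0.44355034  6.80322756] 62.34400391578674
```

View pics/s4.png

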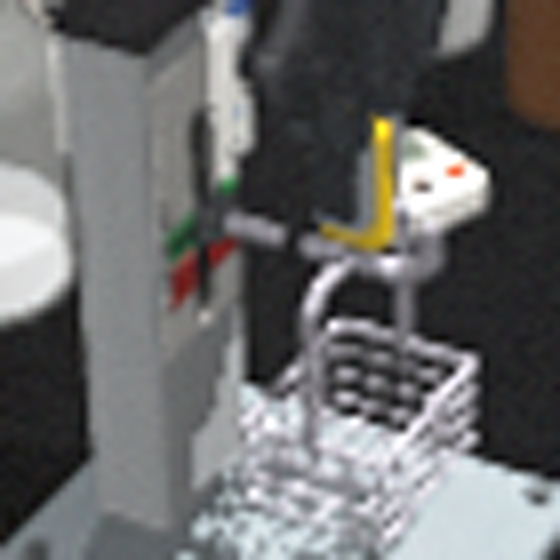

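The crop shows the pointer at green-band height, around (205,230), with the bail still caught. The rise of about 8 N means roughly 16 mm of travel. I'll ease it up now.

Call:
{"name": "drive_tool", "arguments": {
  "rows": [
    [0,0,2,0,0,0,1],
    [0,0,4,0,0,0,1],
    [0,0,6,0,0,0,1],
    [0,0,8,0,0,0,1],
    [0,0,10,0,0,0,1],
    [0,0,12,0,0,0,1],
    [0,0,14,0,0,0,1],
    [0,0,14,0,0,0,1],
    [0,0,14,0,0,0,1],
    [0,0,14,0,0,0,1]
  ],
  "grip_force": 30
}}

```text
t: 10.9
tool_pos: [0.5967, 0.0341, 0.1946]
eef_rot: [0.0, -0.038, 0.999, 0.0]
force: [1.4, 0.6, 0.6]
width: 0.013
gripper_force: 61.9
```

Call:
{"name": "drive_tool", "arguments": {
  "rows": [
    [0,0,0,0,0,0,0.7],
    [0,0,0,0,0,0,0.5],
    [0,0,0,0,0,0,0.2],
    [0,0,0,0,0,0,0],
    [0,0,0,0,0,0,0],
    [0,0,0,0,0,0,0],
    [0,0,0,0,0,0,0]
  ]
}}

```text
t: 11.6
tool_pos: [0.5965, 0.0341, 0.1948]
eef_rot: [-0.0, -0.038, 0.999, 0.0]
force: [-0.8, -0.2, -0.1]
width: 0.0429
gripper_force: 0.0
```

Call:
{"name": "drive_tool", "arguments": {
  "rows": [
    [0,0,5,0,0,0,0],
    [0,0,20,0,0,0,0],
    [0,0,40,0,0,0,0],
    [0,0,60,0,0,0,0],
    [0,0,80,0,0,0,0],
    [0,0,90,0,0,0,0],
    [-20,0,90,0,0,0,0],
    [-50,0,90,0,0,0,0],
    [-80,0,90,0,0,0,0],
    [-100,0,90,0,0,0,0]
  ]
}}

```text
t: 12.6
tool_pos: [0.4947, 0.0342, 0.2852]
eef_rot: [-0.0, -0.038, 0.999, 0.0]
force: [0.5, -0.7, 0.6]
width: 0.0429
gripper_force: 0.0
```

Call:
{"name": "drive_tool", "arguments": {
  "rows": [
    [0,0,0,0,0,0,0],
    [0,0,0,0,0,0,0],
    [0,0,0,0,0,0,0],
    [0,0,0,0,0,0,0],
    [0,0,0,0,0,0,0],
    [0,0,0,0,0,0,0],
    [0,0,0,0,0,0,0],
    [0,0,0,0,0,0,0],
    [0,0,0,0,0,0,0],
    [0,0,0,0,0,0,0]
  ]
}}

```text
t: 13.6
tool_pos: [0.4965, 0.0341, 0.2848]
eef_rot: [0.0, -0.038, 0.999, -0.0]
force: [0.4, 0.5, 0.7]
width: 0.0426
gripper_force: 0.0
```

Run:
```python
from h import *
s=bot.state(); print(s["t"],s["tool_pos"],s["width"],s["force"])
im=get_image("scene")
cv2.imwrite("pics/s5.png",cv2.resize(im["color"][130:250,255:415],None,fx=4.5,fy=4.5,interpolation=cv2.INTER_CUBIC))
d=silhouettes(im,"basket_yellow")
if d:
    p=pts(im,d[0]["region"]); print(d[0]["p"],np.percentile(p,[2,50,98],axis=0).round(3).tolist())
```

```text
13.6 [0.49653998 0.03407383 0.28481322] 0.04259873884626656 [0.3998642  0.47332496 0.6529861 ]
0.91 [[0.568, -0.122, 0.001], [0.602, 0.033, 0.09], [0.698, 0.075, 0.225]]
```

View pics/s5.png

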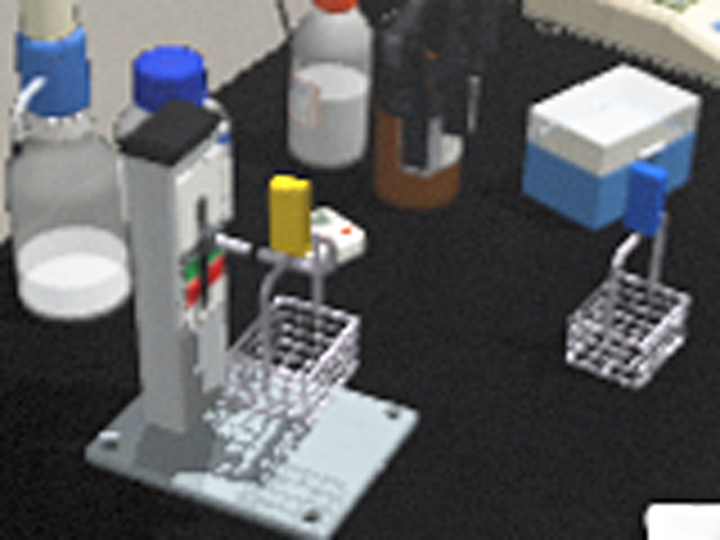

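The yellow basket hangs upright in the hook at about (290,250), the gripper is clear, and the blue basket is untouched. I'll let it settle briefly, then hand in.

Call:
{"name": "drive_tool", "arguments": {
  "rows": [
    [0,0,0,0,0,0,0],
    [0,0,0,0,0,0,0],
    [0,0,0,0,0,0,0],
    [0,0,0,0,0,0,0],
    [0,0,0,0,0,0,0],
    [0,0,0,0,0,0,0],
    [0,0,0,0,0,0,0],
    [0,0,0,0,0,0,0],
    [0,0,0,0,0,0,0],
    [0,0,0,0,0,0,0]
  ]
}}

```text
t: 14.7
tool_pos: [0.4966, 0.0341, 0.2848]
eef_rot: [0.0, -0.038, 0.999, 0.0]
force: [0.6, -0.2, 0.5]
width: 0.0428
gripper_force: 0.0
```

```bash
python3 -c "
from plant import order
print(order.job_done())"
```

```text
the job is handed in; nothing more can be done
None
```

The yellow-grip basket hangs freely by its bail on the scale's hook after a tug into the green band (about 16 mm, judged from force and picture); the blue one was left standing, and the job was handed in at about 15 s with no verdict returned.

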